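Close the test-kit tray: lid down, front cover tucked under it and held

ROBOT

A 6-joint arm with a two-finger parallel gripper is mounted at the origin on the work surface. World frame = base frame: x ahead of the robot, y to its left, z up, the work surface at z = 0. Lengths are in m, angles in rad, forces in N, time in s.
With the tool pointing down it reaches from about 0.425 to 0.95 m from the base axis. Payload 3.5 kg.
Tool frame: the origin (TCP) lies midway between the tips of the shut fingers; the grasp point (between the pads) lies 19 mm behind it (ctrl.pinch_z is the distance from the TCP to the grasp point, in m); z points along the fingers, y is the line along which they close (so a half turn about z gives the same grasp; the last joint's range is limited). The gripper opens to 85 mm and grips with 20 to 120 N. Pads are 22 mm wide; open, the fingers measure 114 mm over their backs; the gripper's body (76 mm by 85 mm) begins 54 mm behind the grasp point. The pads swing forward as they close: fully open they stand 13 mm farther back than shut.
Start: joints at [0.976, 0.286, 1.577, -0, 1.279, -0.15], TCP at [0.29, 0.609, 0.231] pointing down, gripper open.
Joint ranges: [-2.77, 2.77], [-0.9, 2.22], [0.21, 2.48], [-1.53, 4.67], [0.24, 2.81], [-2.84, 2.84]. Speed limits (rad/s): [2.79, 2.79, 3.14, 3.14, 3.14, 3.14].

INTERFACE

Orientations are given as a unit quaternion [x, y, z, w].
In Python, from plant import get_state, viewer, sign_off, ctrl gives the robot as it stands. The module is installed in compiled form; this text tells all that it offers.
- The arm moves only by the shell command python3 -m handwheel 'ROWS' [FORCE]. ROWS is JSON, a list that holds one entry, the list of rows, each a list of 5 numbers: the finger opening in m, from 0 to 0.0854, then the shift along the tool's x, y, z in m, then the turn about the tool's z in degrees. In form: [[[claw, x, y, z, spin], ...]]. A call has 1 to 12 rows; each row shifts and turns the commanded pose from where the row before left it, along the tool's axes as they then stand; what a row does not reach is not made up. A row lasts 1/12 s, in which the tool goes at most 41.7 mm and 7.16 degrees, less where a joint would pass 70% of its speed; a pose out of reach is approached as far as the arm can. A call is refused whole if a number of a shift passes 0.0417 or a number of a turn 7.16, either way. A call with a gripper value outside its range is refused whole. The fingers move at their own pace and stop on an object; FORCE is the grip in N (left out, the last holds). Time passes only in rows, so rows that do not move let the fingers close. It gives the time, the measured TCP pose, the force, the opening and the grip force at its end, in the units of the state.
- get_state(): the state, without advancing time (a new reading comes with each control period).
- viewer.read_camera(name): name is "side" or "top"; returns the picture (384x512x3 uint8, blue, green, red); there is no depth.
- viewer.camera_params(name): a dict with "fov_y" (degrees; the focal length in pixels is half the picture's height over the tangent of half this angle, whatever the lens; pixels are square), "cx", "cy" (the principal point, pixels), "xyz" and "attitude" of the camera in the world. Camera axes: x right, y up, looking along -z (the intrinsics and any distortion apply to the point x, -y, -z); pixel columns grow to the right and rows downward; lengths in m; the calibration is good to about 2 mm. A picture is of the moment at which its call begins. camera_params takes no time and is no camera call.
- sign_off(): hands the job in; it is judged then, once.
Trained networks look in the newest picture that a camera, given by its name, has taken for a name from the list of things; names that differ only in an ending like _2 or _b are one class to them, and where a whole thing is asked for, a point or a joint stands for the part that bears it (a point fixed in the world has none). Each returns a list of dicts, best first, with "confidence" (0 to 1); they miss things now and then, are a little off and sometimes report something else, mostly with a low value. They report only what shows in the picture. A call takes as long as a camera call. They do not tell look-alikes from the thing itself.
- viewer.look_for(camera, name): "extent" ([left, top, width, height] as shares, 0 to 1, of the picture: columns of its width, rows of its height, round what is visible of it).
- viewer.outline_of(camera, name): "mask" (384x512 bool, what is visible of it) and "extent" ([left, top, width, height] as shares, 0 to 1, of the picture: columns of its width, rows of its height, round what is visible of it).
- viewer.pinpoint(camera, name): "xy" ([column, row] as shares, 0 to 1, of the picture: columns of its width, rows of its height: a listed point, or the origin of a listed thing).
The state is a dict: "time": time; "qpos": joint angles; "dq": joint speeds; "joint_efforts": joint torques, N m; "eef_pos": TCP position; "tcp_rot": TCP orientation; "contact_force": force on the tool from outside, world axes, zero at the start; "wrist_torque": the same for the moment, N m; "opening": opening from 0.0 (shut) to 1.0 (fully open); "finger_force": force on a finger pad.
Only numpy, scipy, OpenCV 4.12 (cv2) and the standard library are available. Lean on these libraries where they do the work, as an engineer would, in place of code of your own. Each camera call takes 0.05 s, during which the arm holds its last target. There are 200 camera calls.

TASK

Close up the white test-kit tray: lower its blue hinged lid all the way shut without slamming it, then place the loose orange cover (it has a grip fin) squarely over the open front well with its white-striped edge slid well under the overhanging front edge of the closed lid, without lifting the lid, and press the cover down flat until its sprung seal is fully squeezed. Finish while still holding the cover pressed down like that; do not let go. Leave the kit box, bottles, swab jar, timer and cassette where they are.

Things in the scene. Friction and masses are not known exactly. Their poses are not given: they have to be found in the camera images.
- tray: White tray fixed on the table, 130 mm wide (y). Origin: on the table, mid-width, under the divider's front face; z up; +x points away from the robot (within 0.25 rad). Open front well: x -105 to 0 mm, walls 5 mm thick, rim 45 mm high, cassettes inside below the rim. Divider (x 0 to 5 mm) and lidded rear well (to x = 110) are 60 mm high; the divider stops a plate pushed under the lid at x = 0.
- seal (a joint): Teal sprung sealing frame, 94 x 116 mm, in the mouth of the front well. 0 = up, top 49 mm above the table (4 mm proud of the rim); grows as pressed; 0.004 m = fully squeezed, top level with the 45 mm rim. 2.3 N starts it, about 8.3 N holds it fully down (1500 N/m).
- lid (a joint): Dark blue flat lid, 133 x 130 x 6 mm, 0.2 kg, hinged along the tray's far edge. 0 = shut, grows as it opens upward (limit 1.3 rad); starts 0.55 to 1.0 open. Stiff hinge: stays where left, 1 to 3 N at the free edge pushes it down. Shut: underside 60 mm, top 66 mm above the table, free edge at tray x = -20 mm, so it overhangs the front well by 20 mm.
- lid_edge (a point): Middle of the lid's free edge, on the top face (outer face when shut), 133 mm from the hinge; moves with the lid. The frame is that of the lid: x along the lid towards the hinge, z out of its top face.
- lid_hinge (a point): Middle of the lid's hinge line, level with the lid's underside, 113 mm behind the tray's origin and 60 mm above the table; fixed on the tray. The hinge runs along the tray's y.
- cover: Loose orange plate, 100 (x) x 128 (y) x 5 mm, 0.1 to 0.16 kg, flat on the table left or right of the tray. Origin: centre of underside. Grey grip fin in the middle of its top: 40 mm long (x), 14 mm thick (y), 30 mm high. White stripe along its +x edge, which goes under the lid, cover x in line with tray x; in place that edge is about 4 mm short of the divider, the other over the front rim.
- cover_edge (a point): Middle of the cover's striped edge, at half thickness: 50 mm along +x from the cover's origin and 2.5 mm up.
- kit_box: Open dark blue box of foil pouches, 90 x 120 mm, 60 mm high (pouches to 70 mm), on the other side of the tray from the cover; origin centre of underside. Leave alone.
- dropper_a: White dropper bottle, 26 mm across, 60 mm high, left behind (y > 0); origin centre of its foot. Leave alone.
- dropper_b: Same bottle, right behind (y < 0). Leave alone.
- cassette: Loose ivory test cassette, 70 x 22 x 6 mm, lying far left; origin centre of underside. Leave alone.
- timer: White timer, 60 x 70 x 22 mm; origin centre of underside. Leave alone.
- swab_jar: Glass jar of swabs, 70 mm across, 80 mm high, swabs to 122 mm; origin centre of foot. Leave alone.
Not all that is in view belongs to the job. Of the things shaped like the cover, the orange one is meant.

How it is judged:
On the way, in this order (a step that is already met when the one before it is completed fails the run):
1. the lid is lowered shut before the cover goes in (value of joint lid below 0.03 rad and not (x of cover_edge in the frame of tray between -0.01 and 0.004 m and y of cover in the frame of tray between -0.01 and 0.01 m and z of cover_edge in the frame of tray between 0.04 and 0.06 m and angle between the x axis of cover and the x axis of tray, either way round below 0.1 rad)), for 0.2 s.
2. the cover's striped edge is under the edge of the shut lid (x of cover_edge in the frame of tray between -0.01 and 0.004 m and y of cover in the frame of tray between -0.01 and 0.01 m and z of cover_edge in the frame of tray between 0.04 and 0.06 m and angle between the x axis of cover and the x axis of tray, either way round below 0.1 rad and value of joint lid below 0.05 rad), for 0.2 s.
At the end, for the whole second after the job is handed in: Lid shut (below 0.03 rad); cover's striped edge 10 mm or more under the lid's edge; cover centred within 10 mm, square within 0.10 rad, flat within 0.04 rad, at rest; seal squeezed more than 3 of its 4 mm; the fingers still pressing on the cover, for a second (x of cover_edge in the frame of tray between -0.01 and 0.004 m and y of cover in the frame of tray between -0.01 and 0.01 m and z of cover_edge in the frame of tray between 0.04 and 0.06 m and angle between the x axis of cover and the x axis of tray, either way round below 0.1 rad and value of joint lid below 0.03 rad and value of joint seal above 0.003 m and angle between cover's own z axis and vertical below 0.04 rad and contact force between the fingers and cover above 2 N and linear speed of cover below 0.02 m/s); the arm keeps its last pose, push and grip.
It fails at once if the lid was lifted (more than 0.06 rad) with the cover's edge under it (x of cover_edge in the frame of tray between -0.018 and 0.05 m and y of cover_edge in the frame of tray between -0.06 and 0.06 m and z of cover_edge in the frame of tray between 0.03 and 0.075 m and value of joint lid above 0.06 rad).
It fails at once if the lid was slammed (faster than 2.5 rad/s) (velocity of joint lid below -2.5 rad/s).
It fails at once if a bystander (kit box, bottles, swab jar, timer, cassette) was pushed more than 30 mm or tipped (distance of any of kit_box, dropper_a, dropper_b, cassette, timer, swab_jar from where it was at the start of the episode above 0.03 m or angle between any of kit_box, dropper_a, dropper_b, cassette, timer, swab_jar's own z axis and vertical above 0.5 rad).
It also fails if it takes over 56 s, if anything falls off the work surface, if the arm or the gripper's body presses on something with over 40 N, if the wrist force passes 120 N, or if a joint passes its speed limit or range.

## Working session

There is one attempt and no reset: what is moved stays moved. The work goes in short steps, Python scripts to look and compute and a shell command to move; the robot and the scene stay as the last step left them, time stands still between calls to the robot, and variables do not carry over. Pictures are saved under pics/ and viewed, at most 10 in all, crops included, and the job is handed in when it is done.

```bash
mkdir -p pics
python3 - <<'E'
from plant import get_state, viewer, ctrl
import cv2
s=get_state(); print({k:s[k] for k in('time','eef_pos','tcp_rot','opening')}, ctrl.pinch_z)
for c in('side','top'):
    cv2.imwrite(f'pics/{c}0.png',viewer.read_camera(c)); print(c,viewer.camera_params(c))
for c in('side','top'):
  for n in('cover','cover_edge','lid_edge','lid_hinge','tray'):
    print(c,n,[(round(d['xy'][0]*512,1),round(d['xy'][1]*384,1),round(d['confidence'],2)) for d in viewer.pinpoint(c,n)])
E
```

```text
{'time': 0.0, 'eef_pos': array([0.29005812, 0.60877431, 0.22994512]), 'tcp_rot': array([ 2.20591420e-01,  9.75365602e-01, -1.09033303e-03, -4.23224459e-04]), 'opening': 1.00152472720123} 0.0187
side {'fov_y': 55.66311579797967, 'cx': 256.14962175269596, 'cy': 184.88739504954492, 'xyz': array([0.42340109, 0.6886048 , 0.81320971]), 'attitude': array([-0.03283782,  0.35387549,  0.92854572, -0.10722245])}
top {'fov_y': 56.62980742516673, 'cx': 254.2053220528634, 'cy': 184.46970312375552, 'xyz': array([0.35319081, 0.02454863, 1.17140786]), 'attitude': array([ 0.06807639, -0.06690076, -0.70343028,  0.70432644])}
side cover [(298.9, 139.0, 0.85), (174.1, 168.8, 0.61), (354.8, 153.2, 0.58)]
side cover_edge [(287.4, 127.3, 0.9), (357.6, 164.1, 0.68), (163.7, 180.0, 0.55)]
side lid_edge [(236.8, 146.5, 0.66)]
side lid_hinge [(209.4, 173.5, 0.88), (212.4, 337.3, 0.44)]
side tray [(253.9, 195.2, 0.72)]
top cover [(332.4, 271.8, 0.97), (341.1, 215.6, 0.73), (271.8, 114.6, 0.56)]
top cover_edge [(320.2, 274.2, 0.84), (348.0, 200.9, 0.82), (253.1, 106.2, 0.57)]
top lid_edge [(254.0, 159.7, 0.72)]
top lid_hinge [(255.2, 146.2, 0.67)]
top tray [(251.8, 162.7, 0.74), (347.8, 202.8, 0.74), (254.0, 183.1, 0.69)]
```

View pics/top0.png

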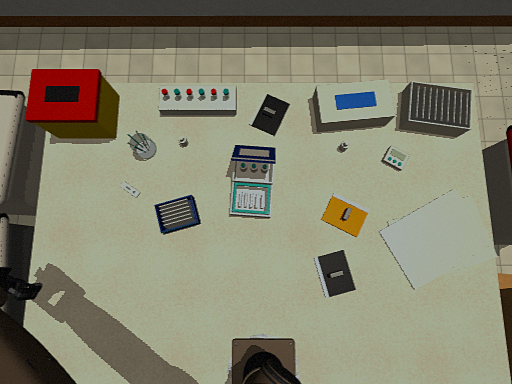

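View pics/side0.png

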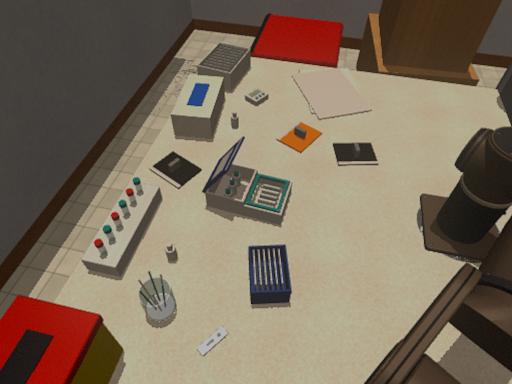

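Top view: the tray is at about (252,180) with its lid open at the far side. The orange cover is at (345,215), the kit box at (178,214), and black look-alikes at (335,272) and (271,114). I'll zoom in for the stripe and the tray corners.

```bash
cat > h.py <<'E'
import numpy as np, cv2
from scipy.spatial.transform import Rotation as R
from plant import viewer, get_state
def cam(c):
    p=viewer.camera_params(c); return p, 192/np.tan(np.radians(p['fov_y']/2)), R.from_quat(p['attitude']).as_matrix()
def proj(c,P):
    p,f,M=cam(c); q=(np.atleast_2d(P)-p['xyz'])@M
    return np.c_[p['cx']+f*q[:,0]/-q[:,2], p['cy']+f*q[:,1]/q[:,2]]
def onz(c,uv,z):
    p,f,M=cam(c); uv=np.atleast_2d(uv).astype(float)
    d=np.c_[(uv[:,0]-p['cx'])/f,-(uv[:,1]-p['cy'])/f,-np.ones(len(uv))]@M.T
    return (p['xyz']+d*((np.reshape(z,(-1,1))-p['xyz'][2])/d[:,2:]))
def hsvmask(im,lo,hi):
    return cv2.inRange(cv2.cvtColor(im,cv2.COLOR_BGR2HSV),np.array(lo),np.array(hi))
E
python3 - <<'E'
from h import *
t=cv2.imread('pics/top0.png'); s=cv2.imread('pics/side0.png')
print(viewer.camera_params('top').keys())
a=cv2.resize(t[135:245,220:320],None,fx=4,fy=4,interpolation=2); b=cv2.resize(t[185:245,310:380],None,fx=5,fy=5,interpolation=2)
c=cv2.resize(s[115:160,265:335],None,fx=5,fy=5,interpolation=2)
W=np.zeros((600,800,3),np.uint8); W[:440,:400]=a; W[:300,400:750]=b; W[300:525,400:750]=c
cv2.imwrite('pics/z.png',W)
for cn,im in(('top',t),('side',s)):
    m=hsvmask(im,(8,150,120),(25,255,255)); n,l,st,ce=cv2.connectedComponentsWithStats(m)
    for i in range(1,n):
        if st[i,4]>150: 
            pts=np.argwhere(l==i)[:,::-1].astype(np.float32); print(cn,'orange',st[i],ce[i])
            w=onz(cn,pts,.005)[:,:2].astype(np.float32); r=cv2.minAreaRect(w); print(r)
            print(cv2.boxPoints(r).round(4).tolist())
    m=hsvmask(im,(80,80,60),(98,255,255)); n,l,st,ce=cv2.connectedComponentsWithStats(m)
    for i in range(1,n):
        if st[i,4]>150:
            pts=np.argwhere(l==i)[:,::-1].astype(np.float32)
            w=onz(cn,pts,.049)[:,:2].astype(np.float32); r=cv2.minAreaRect(w); print(cn,'teal',st[i],r,cv2.boxPoints(r).round(4).tolist())
E
```

```text
dict_keys(['fov_y', 'cx', 'cy', 'xyz', 'attitude'])
top orange [321 196  47  41 928] [344.01831897 216.16594828]
((0.4745042622089386, -0.2676132619380951), (0.12725608050823212, 0.08693191409111023), 63.09366226196289)
[[0.40689998865127563, -0.30469998717308044], [0.484499990940094, -0.3440000116825104], [0.5421000123023987, -0.2304999977350235], [0.4645000100135803, -0.19120000302791595]]
top orange [498 274  14  15 185] [504.75675676 280.59459459]
((0.2687667906284332, -0.7678763270378113), (0.04291528835892677, 0.042015548795461655), 0.018119534477591515)
[[0.24729999899864197, -0.7469000220298767], [0.24729999899864197, -0.7889000177383423], [0.29019999504089355, -0.7889000177383423], [0.29019999504089355, -0.7469000220298767]]
top teal [232 182  39  32 326] ((0.5276535749435425, 0.03701991215348244), (0.11643730103969574, 0.09486787766218185), 85.60034942626953) [[0.47589999437332153, -0.017400000244379044], [0.5705000162124634, -0.024700000882148743], [0.5794000029563904, 0.09139999747276306], [0.4848000109195709, 0.09870000183582306]]
side orange [369  14  19  58 419] [376.9
[... 267 characters left out ...]
49999368190765, -0.7515000104904175]]
side orange [280 123  42  29 531] [300.49717514 137.90207156]
((0.4746089577674866, -0.26270419359207153), (0.12726658582687378, 0.08772456645965576), 62.96788787841797)
[[0.4065999984741211, -0.2994999885559082], [0.4848000109195709, -0.3393000066280365], [0.5425999760627747, -0.22599999606609344], [0.4645000100135803, -0.18610000610351562]]
side teal [246 174  43  38 302] ((0.5275142788887024, 0.041294120252132416), (0.11648295074701309, 0.09370464831590652), 85.96825408935547) [[0.4767000079154968, -0.013500000350177288], [0.5702000260353088, -0.020099999383091927], [0.5782999992370605, 0.09610000252723694], [0.48489999771118164, 0.10270000249147415]]
```

View pics/z.png

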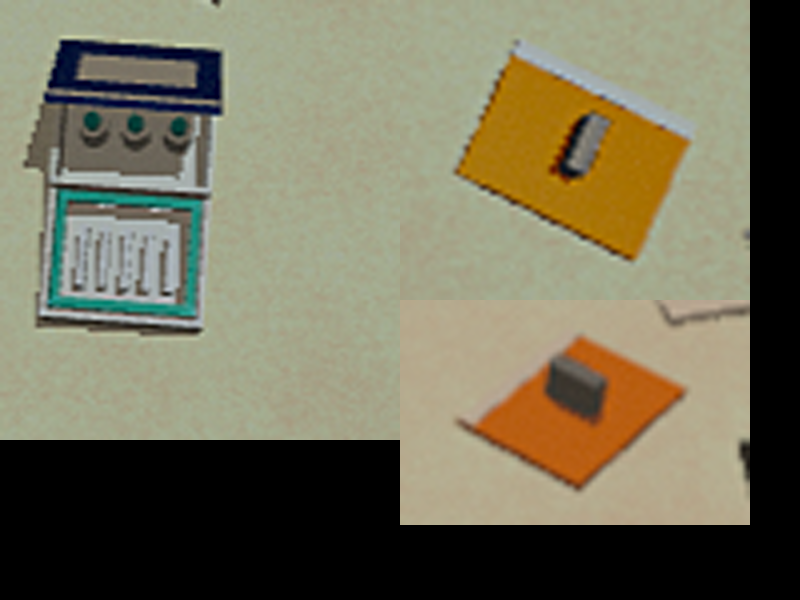

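The zoom shows the white stripe on the cover's far (+x) edge, from about (334,194) to (368,212), and the fin lying along cover x. Averaging both cameras puts the cover at about (0.480, -0.268) with its x axis at -26.9°, and the tray origin at about (0.5775, 0.0355) with yaw -4.2°. Next is the lid angle, then the move.

```bash
cat >> h.py <<'E'
TR=np.array([.5775,.0355]); TY=np.radians(-4.2)
def tray(x,y,z):
    c,s=np.cos(TY),np.sin(TY); return np.array([TR[0]+c*x-s*y,TR[1]+s*x+c*y,z])
def need(x,y,z,ydeg):
    """spin (deg) to put tool y at ydeg, then shift in tool axes after the spin, to (x,y,z)"""
    s=get_state(); M=R.from_quat(s['tcp_rot']).as_matrix(); a=np.degrees(np.arctan2(M[1,1],M[0,1]))
    d=np.array([x,y,z])-s['eef_pos']; sp=(a-ydeg+180)%360-180; v=np.radians(ydeg)
    ty=np.array([np.cos(v),np.sin(v),0]); tx=np.array([-ty[1],ty[0],0])
    print('t',round(s['time'],2),'tcp',s['eef_pos'].round(4),'ydir',round(a,2),'F',np.round(s['contact_force'],1),'-> spin',round(sp,2),'shift',np.round([d@tx,d@ty,-d[2]],4),'tilt',np.round(M[:,2],4))
E
python3 - <<'E'
from h import *
for th in np.arange(.5,1.05,.1):
    P=tray(.113-.133*np.cos(th)+.006*np.sin(th),0,.06+.133*np.sin(th)+.006*np.cos(th))
    print(round(th,2),P.round(3),proj('top',P).round(1),proj('side',P).round(1))
print('origin',proj('top',tray(0,0,.06)).round(1),'hinge',proj('top',tray(.113,0,.06)).round(1),proj('side',tray(.113,0,.06)).round(1))
need(*tray(.06,0,.23),85.8)
E
```

```text
0.5 [0.577 0.036 0.129] [[251.2 177.3]] [[250.7 167. ]]
0.6 [0.584 0.035 0.14 ] [[251.3 174.1]] [[248.  163.4]]
0.7 [0.593 0.034 0.15 ] [[251.5 170.5]] [[244.8 159.9]]
0.8 [0.602 0.034 0.16 ] [[251.7 166.6]] [[241.3 156.6]]
0.9 [0.612 0.033 0.168] [[252.  162.5]] [[237.4 153.4]]
1.0 [0.624 0.032 0.175] [[252.2 158.1]] [[233.2 150.4]]
origin [[251.4 181.6]] hinge [[254.1 147.5]] [[212.3 175.3]]
t 0.6 tcp [0.2904 0.6093 0.2313] ydir 64.51 F [0.7 0.2 0.2] -> spin -21.29 shift [-0.3883 -0.5513  0.0013] tilt [ 0.  0. -1.]
```

```bash
python3 -m handwheel '[[[0,0,0,0,-7.1],[0,0,0,0,-7.1],[0,0,0,0,-7.1],[0,-0.0228,-0.0324,0,0],[0,-0.0228,-0.0324,0,0],[0,-0.0228,-0.0324,0,0],[0,-0.0228,-0.0324,0,0],[0,-0.0228,-0.0324,0,0],[0,-0.0228,-0.0324,0,0],[0,-0.0228,-0.0324,0,0],[0,-0.0228,-0.0324,0,0],[0,-0.0228,-0.0324,0,0]]]'
python3 -m handwheel '[[[0,-0.0228,-0.0324,0,0],[0,-0.0228,-0.0324,0,0],[0,-0.0228,-0.0324,0,0],[0,-0.0228,-0.0324,0,0],[0,-0.0228,-0.0324,0,0],[0,-0.0228,-0.0324,0,0],[0,-0.0228,-0.0324,0,0],[0,-0.0228,-0.0324,0,0],[0,0,0,0,0]]]'
python3 -c "
from h import *
need(*tray(.06,0,.16),85.8)"
```

```text
time: 1.6
eef_pos: [0.4745, 0.3018, 0.2317]
tcp_rot: [0.036, 0.999, 0.0, 0.0]
contact_force: [0.6, 0.6, -0.1]
opening: 0.002
finger_force: 0.0
time: 2.35
eef_pos: [0.6395, 0.0254, 0.2314]
tcp_rot: [0.04, 0.999, -0.001, 0.001]
contact_force: [-0.5, 1.1, -0.1]
opening: 0.002
finger_force: 0.0
t 2.35 tcp [0.6395 0.0254 0.2314] ydir 85.47 F [-0.5  1.1 -0.1] -> spin -0.33 shift [0.0026 0.0055 0.0714] tilt [ 0.0023 -0.0028 -1.    ]
```

```bash
python3 -m handwheel '[[[0,0.002,0.005,0.015,0],[0,0,0,0.02,0],[0,0,0,0.015,0],[0,0,0,0.01,0],[0,0,0,0.01,0],[0,0,0,0.008,0],[0,0.002,0,0.008,0],[0,0.004,0,0.008,0],[0,0.005,0,0.008,0]]]'
python3 -m handwheel '[[[0,0.005,0,0.008,0],[0,0.005,0,0.008,0],[0,0.005,0,0.008,0],[0,0.005,0,0.008,0],[0,0.005,0,0.008,0],[0,0.005,0,0.008,0],[0,0.005,0,0.008,0],[0,0.004,0,0.006,0],[0,0.004,0,0.004,0],[0,0,0,0,0]]]'
```

```text
time: 3.1
eef_pos: [0.6246, 0.0377, 0.1297]
tcp_rot: [0.036, 0.999, -0.0, 0.001]
contact_force: [-0.5, 0.1, 2.2]
opening: -0.002
finger_force: 0.9
time: 3.93
eef_pos: [0.5842, 0.0405, 0.066]
tcp_rot: [0.037, 0.999, -0.0, 0.004]
contact_force: [2.4, -0.1, 7.4]
opening: 0.001
finger_force: 3.7
```

```bash
python3 -m handwheel '[[[0,0,0,0.003,0],[0,0,0,0,0],[0,0,0,-0.01,0],[0,0,0,-0.03,0],[0.06,0,0,-0.03,7.1],[0.06,0,0,0,7.1],[0.06,0,0,0,7.1],[0.06,0,0,0,1.4]]]'
python3 -c "
from h import *
need(.480,-.268,.009,63.1)"
```

```text
time: 4.6
eef_pos: [0.5807, 0.0409, 0.1302]
tcp_rot: [0.234, 0.972, -0.0, -0.0]
contact_force: [-0.1, 0.2, 0.1]
opening: 0.564
finger_force: 0.0
t 4.6 tcp [0.5807 0.0409 0.1302] ydir 62.94 F [-0.1  0.2  0.1] -> spin -0.16 shift [-0.0499 -0.321   0.1212] tilt [-7.e-04  1.e-04 -1.e+00]
```

```bash
python3 -m handwheel '[[[0.06,-0.0062,-0.0401,0,0],[0.06,-0.0062,-0.0401,0,0],[0.06,-0.0062,-0.0401,0,0],[0.06,-0.0062,-0.0401,0,0],[0.06,-0.0062,-0.0401,0,0],[0.06,-0.0062,-0.0401,0,0],[0.06,-0.0062,-0.0401,0,0],[0.06,-0.0062,-0.0401,0.03,0],[0.06,0,0,0.03,0],[0.06,0,0,0,0]]]'
python3 - <<'E'
from h import *
need(.480,-.268,.009,63.1)
s=viewer.read_camera('side'); t=viewer.read_camera('top')
a=cv2.resize(s[100:220,200:340],(560,480),interpolation=2); b=cv2.resize(t[140:225,225:285],(240,340),interpolation=2)
W=np.zeros((480,800,3),np.uint8); W[:,:560]=a; W[:340,560:]=b; cv2.imwrite('pics/g.png',W)
E
```

```text
time: 5.43
eef_pos: [0.4777, -0.2597, 0.0691]
tcp_rot: [0.233, 0.972, 0.003, -0.006]
contact_force: [-1.3, 1.3, -0.4]
opening: 0.705
finger_force: 0.0
t 5.43 tcp [ 0.4777 -0.2597  0.0691] ydir 63.01 F [-1.3  1.3 -0.4] -> spin -0.09 shift [-0.0058 -0.0064  0.0601] tilt [-0.0101  0.0083 -0.9999]
```

View pics/g.png

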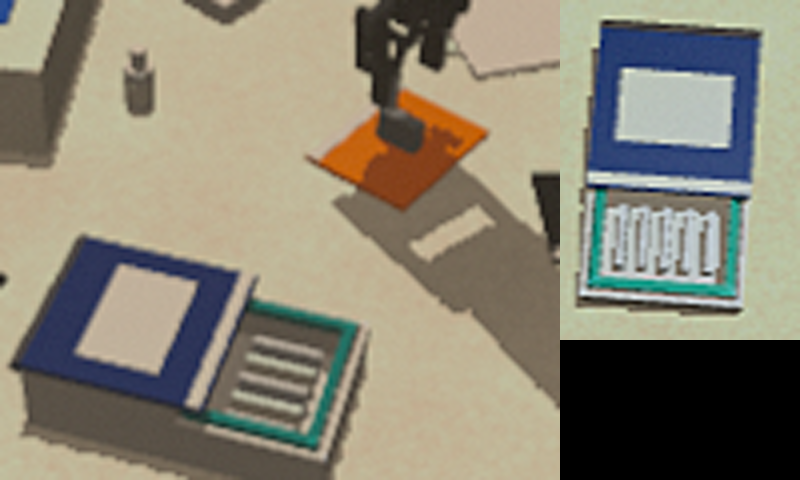

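The lid is shut flat and the fingers are above the cover's fin. I'll check the pose before going down.

Run:
```python
from h import *
need(.480,-.268,.009,63.1)
for c in('top','side'):
    for f in('cover',):
        print(c,[(onz(c,[d['xy'][0]*512,d['xy'][1]*384],0)[0].round(4),round(d['confidence'],2)) for d in viewer.pinpoint(c,f)])
```

```text
t 5.53 tcp [ 0.481  -0.2597  0.0735] ydir 63.16 F [-0.5  0.1 -0.3] -> spin 0.06 shift [-0.0029 -0.0078  0.0645] tilt [-0.0044  0.0038 -1.    ]
top [(array([ 0.4756, -0.2709,  0.    ]), 0.83), (array([ 0.835 , -0.0315,  0.    ]), 0.79)]
side [(array([ 0.8357, -0.0357,  0.    ]), 0.82), (array([ 0.4894, -0.2617,  0.    ]), 0.8), (array([ 0.2835, -0.2224,  0.    ]), 0.8)]
```

```bash
python3 -m handwheel '[[[0.06,-0.0015,-0.004,0.01,0],[0.06,-0.0015,-0.004,0.015,0],[0.06,0,0,0.015,0],[0.06,0,0,0.01,0],[0.06,0,0,0.006,0],[0.06,0,0,0.004,0],[0.06,0,0,0.002,0],[0.06,0,0,0,0],[0.06,0,0,0,0]]]' 60
python3 -c "
from h import *
need(.480,-.268,.009,63.1)"
```

```text
time: 6.38
eef_pos: [0.4822, -0.2698, 0.0141]
tcp_rot: [0.232, 0.973, -0.0, 0.0]
contact_force: [0.3, -0.3, 0.6]
opening: 0.701
finger_force: 0.0
t 6.38 tcp [ 0.4822 -0.2698  0.0141] ydir 63.13 F [ 0.3 -0.3  0.6] -> spin 0.03 shift [0.0027 0.0006 0.0051] tilt [ 9.e-04 -7.e-04 -1.e+00]
```

```bash
python3 -m handwheel '[[[0.06,0.002,0,0.004,0],[0.06,0,0,0,0],[0,0,0,0,0],[0,0,0,0,0],[0,0,0,0,0],[0,0,0,0,0],[0,0,0,0,0],[0,0,0,0,0]]]' 60
python3 -m handwheel '[[[0,0,0,-0.01,0],[0,0,0,-0.02,0],[0,0,0,-0.03,0],[0,0,0,-0.03,0],[0,0,0,0,-7.1],[0,0,0,0,-7.1],[0,0,0,0,-7.1],[0,0,0,0,-1.4],[0,0,0,0,0]]]'
python3 -c "
from h import *
need(*tray(-.09,0,.09),85.8)"
```

```text
time: 7.05
eef_pos: [0.4802, -0.269, 0.01]
tcp_rot: [0.232, 0.973, -0.0, 0.0]
contact_force: [0.1, -0.1, 2.0]
opening: 0.152
finger_force: 61.4
time: 7.8
eef_pos: [0.4796, -0.2683, 0.0995]
tcp_rot: [0.037, 0.999, 0.0, -0.0]
contact_force: [-0.3, 0.1, -1.7]
opening: 0.147
finger_force: 61.0
t 7.8 tcp [ 0.4796 -0.2683  0.0995] ydir 85.72 F [-0.3  0.1 -1.7] -> spin -0.08 shift [0.0146 0.3102 0.0095] tilt [-5.e-04  4.e-04 -1.e+00]
```

```bash
python3 -m handwheel '[[[0,0.002,0.015,0,0],[0,0.002,0.03,0,0],[0,0.002,0.035,0,0],[0,0.002,0.035,0,0],[0,0.002,0.035,0,0],[0,0.002,0.035,0,0],[0,0.002,0.035,0,0],[0,0.001,0.035,0,0],[0,0,0.03,0,0],[0,0,0.02,0,0],[0,0,0.005,0,0],[0,0,0,0,0]]]'
python3 - <<'E'
from h import *
need(*tray(-.09,0,.075),85.8)
for cn in('top','side'):
    im=viewer.read_camera(cn); cv2.imwrite(f'pics/c_{cn}.png',im)
    m=hsvmask(im,(5,150,70),(25,255,255)); n,l,st,ce=cv2.connectedComponentsWithStats(m)
    for i in range(1,n):
        u,v=ce[i]
        if st[i,4]>60 and 150<u<330 and 100<v<300: print(cn,st[i],onz(cn,ce[i],.095)[0].round(4))
t=cv2.imread('pics/c_top.png');s=cv2.imread('pics/c_side.png')
cv2.imwrite('pics/c.png',np.hstack([cv2.resize(t[140:240,210:310],(400,400),interpolation=2),cv2.resize(s[130:230,200:300],(400,400),interpolation=2)]))
need(*tray(-.09,0,.075),85.8)
E
```

```text
time: 8.8
eef_pos: [0.4869, 0.0433, 0.0993]
tcp_rot: [0.036, 0.999, 0.0, -0.0]
contact_force: [-0.2, -0.5, -1.7]
opening: 0.148
finger_force: 61.0
t 8.8 tcp [0.4869 0.0433 0.0993] ydir 85.91 F [-0.2 -0.5 -1.7] -> spin 0.11 shift [-0.001  -0.0011  0.0243] tilt [-8.e-04  1.e-04 -1.e+00]
side [262 165  44  43 926] [0.4785 0.0599 0.095 ]
t 8.9 tcp [0.4873 0.0414 0.0994] ydir 85.79 F [ 0.4  0.1 -0.9] -> spin -0.01 shift [-0.0004  0.0007  0.0244] tilt [-4.e-04 -4.e-04 -1.e+00]
```

View pics/c.png

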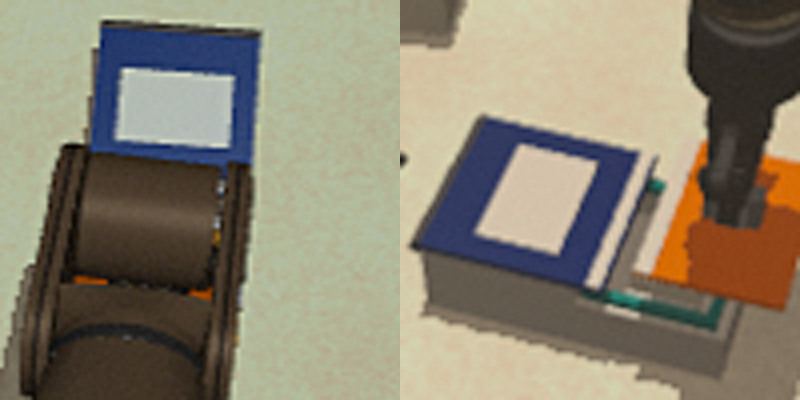

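Run:
```python
from h import *
c=np.array([.4873,.0414,0])
f=lambda x,y,z:np.array([c[0]+np.cos(TY)*x-np.sin(TY)*y,c[1]+np.sin(TY)*x+np.cos(TY)*y,z])
print('cover pred',proj('side',[f(.05,.064,.0944),f(.05,-.064,.0944),f(-.05,.064,.0944)]).round(1).tolist())
print('lid pred',proj('side',[tray(-.02,.065,.066),tray(-.02,-.065,.066),tray(.113,.065,.066)]).round(1).tolist())
s=cv2.imread('pics/c_side.png')
cv2.imwrite('pics/s6.png',cv2.resize(s[155:225,235:315],(800,700),interpolation=2)[:600])
```

```text
cover pred [[257.8, 196.6], [271.1, 163.1], [295.8, 205.9]]
lid pred [[250.1, 202.2], [263.8, 168.5], [203.2, 190.5]]
```

View pics/s6.png

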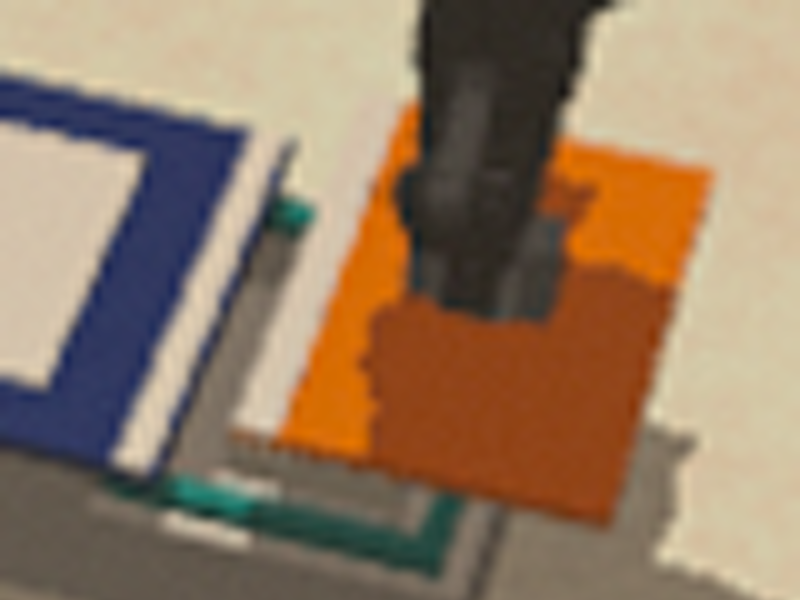

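The side view shows the cover level and square, with the stripe facing the lid. Its corner at (258.5,198) sits about 1 px lower than predicted relative to the lid, so I'll shift 2 mm to -y. Then I'll go down and slide it in.

```bash
python3 -m handwheel '[[[0,0,-0.001,0.01,0],[0,0,-0.001,0.01,0],[0,0,0,0.008,0],[0,0,0,0.006,0],[0,0,0,0.003,0],[0,0,0,0.001,0],[0,0,0,0,0],[0,0,0,0,0]]]'
python3 -c "
from h import *
need(*tray(-.054,-.002,.0615),85.8)"
```

```text
time: 9.57
eef_pos: [0.4877, 0.0395, 0.0618]
tcp_rot: [0.037, 0.999, -0.0, 0.0]
contact_force: [0.1, 0.1, -1.8]
opening: 0.15
finger_force: 61.0
t 9.57 tcp [0.4877 0.0395 0.0618] ydir 85.81 F [ 0.1  0.1 -1.8] -> spin 0.01 shift [-0.0358  0.0005  0.0003] tilt [ 5.e-04 -1.e-04 -1.e+00]
```

```bash
python3 -m handwheel '[[[0,-0.004,0,0,0],[0,-0.005,0,0,0],[0,-0.005,0,0,0],[0,-0.005,0,0,0],[0,-0.003,0,0,0],[0,0,0,0,0]]]'
python3 -m handwheel '[[[0,-0.003,0,0,0],[0,-0.003,0,0,0],[0,-0.003,0,0,0],[0,-0.002,0,0,0],[0,-0.002,0,0,0],[0,0,0,0,0],[0,0,0,0,0]]]'
python3 - <<'E'
from h import *
need(*tray(-.054,-.002,.055),85.8)
s=viewer.read_camera('side')
cv2.imwrite('pics/i.png',cv2.resize(s[150:220,195:295],(800,560),interpolation=2))
E
```

```text
time: 10.07
eef_pos: [0.5104, 0.0379, 0.0618]
tcp_rot: [0.037, 0.999, -0.0, 0.0]
contact_force: [-0.3, -0.1, -1.0]
opening: 0.148
finger_force: 61.0
time: 10.65
eef_pos: [0.5224, 0.0371, 0.0615]
tcp_rot: [0.037, 0.999, 0.0, -0.0]
contact_force: [-0.5, 0.0, -3.2]
opening: 0.147
finger_force: 61.0
t 10.65 tcp [0.5224 0.0371 0.0615] ydir 85.81 F [-0.5  0.  -3.2] -> spin 0.01 shift [-0.0011  0.0005  0.0065] tilt [-1.e-04  0.e+00 -1.e+00]
```

View pics/i.png

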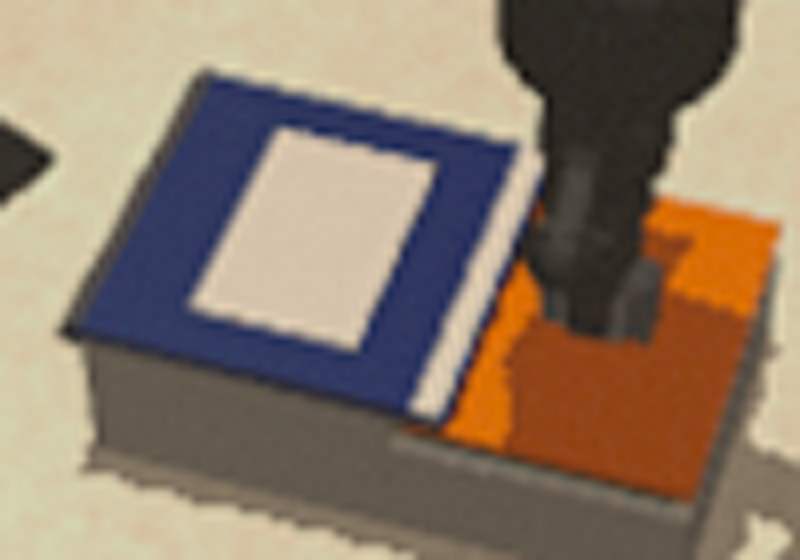

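The cover is inserted: its stripe is under the closed lid and its corner at about (282,212) sits over the front rim. Next is pressing down.

```bash
python3 -m handwheel '[[[0,-0.0005,0,0.002,0],[0,0,0,0.002,0],[0,0,0,0.001,0],[0,0,0,0.001,0],[0,0,0,0,0],[0,0,0,0,0]]]' 80
python3 -m handwheel '[[[0,0,0,0.001,0],[0,0,0,0.001,0],[0,0,0,0,0],[0,0,0,0,0]]]'
```

```text
time: 11.2
eef_pos: [0.5231, 0.037, 0.0561]
tcp_rot: [0.036, 0.999, -0.0, 0.0]
contact_force: [-2.2, -0.5, 4.2]
opening: 0.138
finger_force: 83.4
time: 11.53
eef_pos: [0.5231, 0.037, 0.055]
tcp_rot: [0.036, 0.999, -0.0, -0.0]
contact_force: [-5.7, 0.6, 11.3]
opening: 0.146
finger_force: 84.8
```

```bash
python3 -m handwheel '[[[0,0.001,0,0.001,0],[0,0,0,0,0],[0,0,0,0,0],[0,0,0,0,0]]]'
python3 - <<'E'
from h import *
s=viewer.read_camera('side')
cv2.imwrite('pics/f.png',cv2.resize(s[150:220,195:295],(800,560),interpolation=2))
need(*tray(-.054,-.002,.055),85.8)
E
```

```text
time: 11.87
eef_pos: [0.5231, 0.037, 0.055]
tcp_rot: [0.036, 0.999, -0.0, 0.001]
contact_force: [-5.0, 0.8, 12.7]
opening: 0.144
finger_force: 85.2
t 11.92 tcp [0.5231 0.037  0.055 ] ydir 85.82 F [-5.1  0.5 12.2] -> spin 0.02 shift [-0.0003  0.0005  0.    ] tilt [ 1.9e-03 -2.0e-04 -1.0e+00]
```

View pics/f.png

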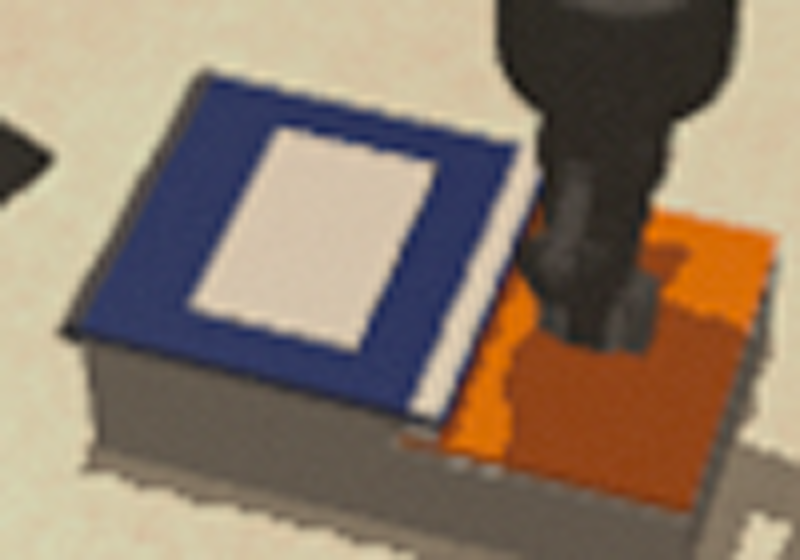

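The cover now lies flat on the rim. Its corner moved down to about (282,213), the lid is unchanged, and the TCP has stopped at 0.055 m with 12 N of upward force, so it has bottomed out. Handing in.

```bash
python3 -c "
from plant import sign_off
print(sign_off())"
```

```text
the job is handed in; nothing more can be done
None
```

I handed in the job with the lid shut, the cover's striped edge under it, and the gripper still pressing the cover flat on the rim at about 12 N; the verdict was not shown.

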